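# Set two inlaid panels to press on the pressing board

### The job

Set the two inlaid panels to press, each part squarely inside its own outline on the pressing board: the long panel in the long outline beside the raised lip, the square panel in the square outline at the other end, and the lath, standing on its narrow edge, in the narrow outline between them. Only when all three lie in place, set the weights down gently, the bar weight centred on the long panel and lengthwise with it, the round weight centred on the square panel. Let go of everything, and leave the glue jar, the brush pot and the hammer where they are.

Things in the scene. Friction and masses are not known exactly. Their poses are not given: they have to be found in the camera images.
- press_board: Fixed pale plywood board, 260 (x) x 130 (y) x 15 mm thick, any yaw. Origin: centre of the underside. Lip at its +x end: inner face x = 118, 12 wide, 22 mm high above the top. Dark outlines on the top, all at y = 0: long, centre x = +66 mm, 56 (x) x 106 (y); narrow, centre x = +6, 26 x 100; square, centre x = -64, 70 x 70 mm.
- long_panel: Loose brown wooden panel with a thin dark inlay line near its rim, 96 (its x) x 46 (its y) x 14 mm thick, about 50 g, lying flat. Origin: centre of the underside; z up. In its outline its x runs along the board's y.
- square_panel: Loose brown wooden panel with a thin dark inlay line near its rim, 60 x 60 x 14 mm thick, about 45 g, lying flat. Origin: centre of the underside; z up. 
- lath: Loose pale wooden lath, 90 (its x) x 16 (its y) x 36 mm high, about 35 g, standing on its narrow edge. Origin: centre of the underside; z up. In its outline its x runs along the board's y.
- bar_weight: Loose plain steel bar weight, 70 (its x) x 36 (its y) x 32 mm high, 0.5 to 0.78 kg. Origin: centre of the underside; z up. 
- round_weight: Loose plain steel round weight, an upright cylinder 54 mm in diameter and 36 mm high, 0.5 to 0.8 kg. Origin: centre of the underside; z up. 
- glue_jar: Bystander: round jar with a white cap and a paper label, 54 mm in diameter, 66 mm high, standing among the parts. Origin: centre of the underside; z up. 
- brush_pot: Bystander: round wooden pot, 76 mm in diameter, 85 mm high, with brushes and sticks standing in it up to 155 mm high, beyond the board. Origin: centre of the underside; z up. 
- hammer: Bystander: hammer with a wooden handle and a steel head, lying on the table beyond the board. Origin: on the table under it; handle along its x.

How it is judged:
By the outcome, as a careful person would: the job done as asked, in the order asked, and still so for the second after the job is handed in, with the robot touching nothing.
It also fails if it takes over 128 s, if anything falls off the work surface, if the arm or the gripper's body presses on something with over 40 N, if the wrist force passes 120 N, or if a joint passes its speed limit or range.

### The arm

A 6-joint arm with a two-finger parallel gripper is mounted at the origin on the work surface. World frame = base frame: x ahead of the robot, y to its left, z up, the work surface at z = 0. Lengths are in m, angles in rad, forces in N, time in s.
With the tool pointing down it reaches from about 0.35 to 0.875 m from the base axis. Payload 4.2 kg.
Tool frame: the origin (TCP) lies on the centre line of the jaws, within the pads' length; the fingertips stand 11 mm ahead of it and the grasp point (between the pads) lies 8 mm behind it; z points along the fingers, y is the line along which they close (so a half turn about z gives the same grasp; the last joint's range is limited). The gripper opens to 85 mm and grips with 20 to 120 N. Pads are 22 mm wide; open, the fingers measure 114 mm over their backs; the gripper's body (76 mm by 85 mm) begins 54 mm behind the grasp point. The pads swing forward as they close: fully open they stand 13 mm farther back than shut.
Start: joints at [-1.071, 0.385, 0.008, 0, -1.194, -0.259], TCP at [0.149, -0.607, 0.242] pointing down, gripper open.
Joint ranges: [-3.14, 3.14], [-1.21, 2.06], [-1.07, 1.41], [-3.16, 2.05], [-2.99, -0.16], [-3.1, 3.1]. Speed limits (rad/s): [2.79, 2.79, 3.14, 3.14, 3.14, 3.14].

### API

Orientations are given as a unit quaternion [w, x, y, z].
In Python, from rig import observe, camera, camera_info, finish_job, trace gives the robot as it stands. The module is installed in compiled form; this text tells all that it offers.
- The arm moves only by the tool drive_tool, never from a script. Its arguments are lists of equal length, an entry for each row: "linear": the shift along the world's x, y, z normalised to -1 to 1, where 1 is 300 mm, a list of three; "dr": the turn, a rotation vector about the world's x, y, z normalised to -1 to 1, where 1 is 1.5 rad, a list of three. A call has 1 to 5 rows; each row is the pose to reach, as a shift and turn from the pose commanded when the call began; what a row does not reach only later rows make up. A row lasts 1/10 s, in which the tool goes at most 50 mm and 8.59 degrees, less where a joint would pass 70% of its speed; a pose out of reach is approached as far as the arm can. A call with a number of a shift or a turn outside -1 to 1 is refused whole. A call with a gripper value outside its range is refused whole. "grip" is the opening, from 0 (shut) to 1 (fully open), set as the call begins (left out, the last holds). The fingers move at their own pace and stop on an object; "newtons" is the grip in N (left out, the last holds). Time passes only in rows, so rows that repeat a pose let the fingers close. It gives the time, the measured TCP pose, the force, the opening and the grip force at its end, in the units of the state.
- observe(): the state, without advancing time (a new reading comes with each control period).
- camera(name): name is "scene" or "top"; returns (picture, depth): 384x512x3 uint8, blue, green, red; 384x512 float32, m along the optical axis (not along the pixel's ray), 0 where there is no reading.
- camera_info(name): a dict with "fx", "fy", "cx", "cy" (pixels), "D" ([k1, k2, p1, p2, k3] as OpenCV has them; the pictures are not rectified), "position" and "orientation" of the camera in the world. Camera axes: x right, y up, looking along -z (the intrinsics and any distortion apply to the point x, -y, -z); pixel columns grow to the right and rows downward; lengths in m; the calibration is good to about 2 mm. A picture is of the moment at which its call begins. camera_info takes no time and is no camera call.
- finish_job(): hands the job in; it is judged then, once.
Trained networks look in the newest picture that a camera, given by its name, has taken for a name from the list of things; names that differ only in an ending like _2 or _b are one class to them, and where a whole thing is asked for, a point or a joint stands for the part that bears it (a point fixed in the world has none). Each returns a list of dicts, best first, with "p" (0 to 1); they miss things now and then, are a little off and sometimes report something else, mostly with a low value. They report only what shows in the picture. A call takes as long as a camera call.
- trace(camera, label): "pixels" (384x512 bool, what is visible of it) and "rect" ([left, top, right, bottom] in pixels, round what is visible of it).
The state is a dict: "t": time; "joints": joint angles; "dq": joint speeds; "joint_efforts": joint torques, N m; "ee_pos": TCP position; "tool_rot": TCP orientation; "contact_force": force on the tool from outside, world axes, zero at the start; "moment": the same for the moment, N m; "grip_width": finger opening in m; "grasp_force": force on a finger pad.
Only numpy, scipy, OpenCV 4.12 (cv2) and the standard library are available. Lean on these libraries where they do the work, as an engineer would, in place of code of your own. Each camera call takes 0.05 s, during which the arm holds its last target. There are 200 camera calls.

## Working session

There is one attempt and no reset: what is moved stays moved. The work goes in short steps, Python scripts to look and compute and a tool call to move; the robot and the scene stay as the last step left them, time stands still between calls to the robot, and variables do not carry over. Pictures are saved under pics/ and viewed, at most 14 in all, crops included, and the job is handed in when it is done.

Besides the shell and the picture viewer there is one more tool, called by a JSON object that holds its "fn" and its "kwargs". drive_tool: Moves the arm, as the interface text tells. Scaled input: -1 to 1 covers 300 mm each way for a shift and 1.5 rad each way for a turn. Its arguments: {"type":"object","properties":{"linear":{"type":"array"},"dr":{"type":"array"},"grip":{"type":"number"},"newtons":{"type":"number"}},"required":["linear","dr"]}

```bash
mkdir -p pics; cat > h.py <<'E'
import numpy as np,cv2
from scipy.spatial.transform import Rotation as R
from rig import observe,camera,camera_info,trace
def cloud(name,depth):
    i=camera_info(name);K=np.array([[i['fx'],0,i['cx']],[0,i['fy'],i['cy']],[0,0,1.]])
    v,u=np.mgrid[0:384,0:512]
    n=cv2.undistortPoints(np.stack([u,v],-1).reshape(-1,1,2).astype(float),K,np.array(i['D'],float)).reshape(384,512,2)
    c=np.stack([n[...,0]*depth,-n[...,1]*depth,-depth],-1)
    q=i['orientation'];M=R.from_quat([q[1],q[2],q[3],q[0]]).as_matrix()
    return c@M.T+np.array(i['position'])
E
python3 - <<'E'
from h import *
for n in['top','scene']:
    im,d=camera(n);cv2.imwrite(f'pics/{n}0.png',im);np.save(n+'0.npy',d)
    P=cloud(n,d);print(n,camera_info(n)['position'])
    for l in['press_board','long_panel','square_panel','lath','bar_weight','round_weight','glue_jar','brush_pot','hammer']:
        for t in trace(n,l)[:2]:
            if t['p']<.3: continue
            m=t['pixels']&(d>0);Q=P[m]
            if len(Q)<10: continue
            zt=np.percentile(Q[:,2],95 if l!='press_board' else 50);T=Q[abs(Q[:,2]-zt)<.005]
            r=cv2.minAreaRect((T[:,:2]*1000).astype(np.float32))
            print(l,round(t['p'],2),np.round(t['rect']),len(T),'z',round(zt*1000),'rect',np.round(r[0],1),np.round(r[1],1),round(r[2],1))
print(observe())
E
```

```text
top [0.34269716 0.01455057 1.28455276]
press_board 0.87 [184. 152. 282. 252.] 4002 z 15 rect [589.1  59.5] [130.6 258.9] 40.4
long_panel 0.96 [390. 202. 429. 230.] 333 z 18 rect [ 485.2 -417.1] [46.4 96.8] 30.0
long_panel 0.7 [364. 152. 374. 188.] 123 z 39 rect [ 622.2 -314.1] [16.1 86.7] 67.9
square_panel 0.6 [347. 230. 371. 253.] 298 z 18 rect [ 437.  -260.6] [57.5 59.2] 6.0
lath 0.75 [362. 155. 372. 188.] 130 z 39 rect [ 622.8 -314.3] [16.1 87.9] 67.9
bar_weight 0.7 [175. 109. 202. 152.] 20 z 143 rect [775.6 162.9] [46.8 44.4] 45.1
bar_weight 0.57 [154. 258. 182. 279.] 208 z 36 rect [426.5 253.1] [70.  33.7] 58.7
round_weight 0.83 [ 94. 246. 122. 272.] 229 z 39 rect [468.  413.9] [50.1 50.6] 82.1
brush_pot 0.65 [175. 110. 203. 148.] 18 z 143 rect [775.6 162.9] [46.8 44.4] 45.1
hammer 0.7 [302.  85. 336. 171.] 447 z 29 rect [ 769.6 -208.4] [ 78.  254.8] 81.2
scene [ 1.01897659 -0.63046548  0.92012683]
press_board 0.6 [229. 151. 282. 219.] 2044 z 14 rect [589.2  57.9] [130.  266.1] 40.3
long_panel 0.61 [116. 262. 139. 298.] 502 z 16 rect [ 488.  -420.2] [48.6 96.8] 30.7
square_panel
[... 563 characters left out ...]
1
{'t': 1.0, 'joints': array([-1.07138755e+00,  3.84682403e-01,  7.93675923e-03, -1.82996982e-06,
       -1.19401968e+00, -2.58584168e-01]), 'dq': array([ 0.00128115,  0.00105572,  0.00150664,  0.00038449,  0.00199056,
       -0.00052084]), 'joint_efforts': array([-9.82659185e-04, -3.92096150e+01,  1.88619608e+01,  4.19071019e+00,
       -3.30931671e-04,  7.32882086e-06]), 'ee_pos': array([ 0.14907938, -0.6069476 ,  0.24233685]), 'tool_rot': array([ 6.52558064e-06, -1.20121200e-01,  9.92759234e-01, -1.40861008e-05]), 'contact_force': array([-0.24138111, -0.10143436,  0.30273791]), 'moment': array([ 0.02230086, -0.01150047,  0.04931308]), 'grasp_force': 0.0, 'grip_width': 0.08558842816709938}
```

```bash
python3 - <<'E'
from h import *
im=cv2.imread('pics/top0.png');d=np.load('top0.npy');P=cloud('top',d)
cv2.imwrite('pics/top0b.png',cv2.resize(im[60:300,80:450],(800,519),interpolation=cv2.INTER_CUBIC))
cv2.imwrite('pics/board.png',cv2.resize(im[140:265,170:300],(624,600),interpolation=cv2.INTER_CUBIC))
# lip: z 30-45 near board
s=(P[...,2]>.028)&(P[...,2]<.05)&(np.hypot(P[...,0]-.589,P[...,1]-.059)<.16)
r=cv2.minAreaRect((P[s][:,:2]*1000).astype(np.float32));print('lip',r,s.sum())
s=(P[...,2]>.05)&(P[...,2]<.09)&(np.hypot(P[...,0]-.614,P[...,1]-.3165)<.08)
r=cv2.minAreaRect((P[s][:,:2]*1000).astype(np.float32));print('jar',r,s.sum())
for n,c in dict(lp=(.485,-.417),sq=(.437,-.261),la=(.622,-.314),bw=(.4265,.253),rw=(.468,.414)).items():
    s=(np.hypot(P[...,0]-c[0],P[...,1]-c[1])<.08)&(d>0);z=P[s][:,2]*1000
    t=z[z>10]; print(n,'table',np.median(z[z<7]),'top',np.median(t))
E
```

```text
lip ((669.5358276367188, -35.18681335449219), (130.85308837890625, 12.637446403503418), 40.05003356933594) 228
jar ((610.9873046875, 319.734619140625), (45.423336029052734, 46.21478271484375), 53.20423889160156) 262
lp table -0.3541256051220465 top 13.931465084092487
sq table -0.3709980946813296 top 13.917675084121118
la table -0.08737694206706337 top 34.903777662254946
bw table -0.6325334873005239 top 31.354581964368577
rw table -0.5598643219835164 top 35.201899926685655
```

View pics/top0b.png

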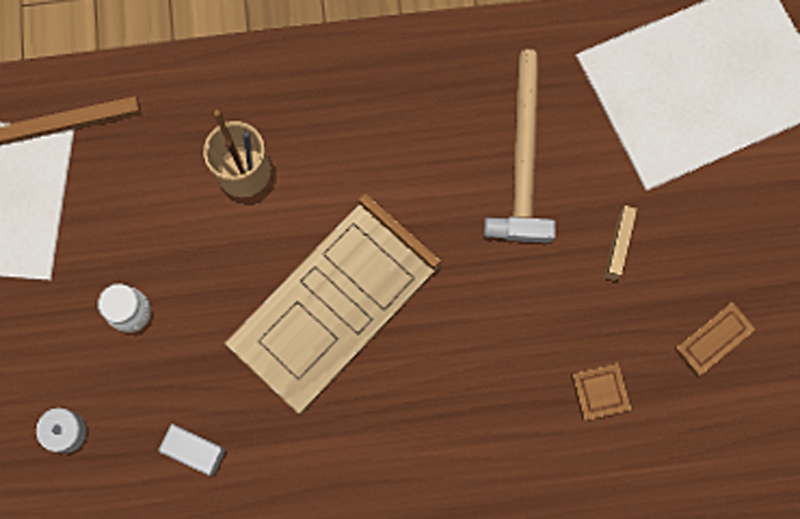

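View pics/board.png

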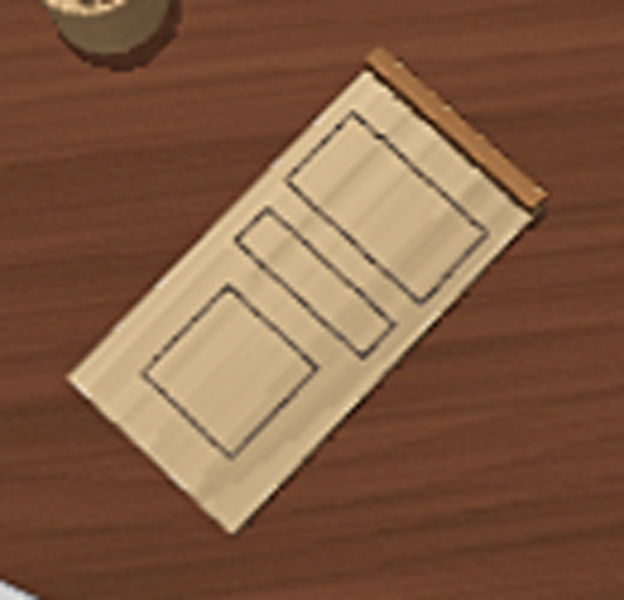

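The top view shows the board with its lip at the upper right (board yaw about -49.7°). The panels and lath are on the right and the weights and jar on the left (full-image pixels: long panel 410,216, square 359,241, lath 367,171). Every part's height and size matches the list. I'm starting with the long panel.

{"fn": "drive_tool", "kwargs": {"linear": [[0.567, 0.317, -0.1], [0.567, 0.317, -0.1], [0.567, 0.317, -0.1], [0.567, 0.317, -0.1], [0.567, 0.317, -0.1]], "dr": [[0, 0, -0.49], [0, 0, -0.49], [0, 0, -0.49], [0, 0, -0.49], [0, 0, -0.49]], "grip": 1}}

```text
t: 1.5
ee_pos: [0.3225, -0.5094, 0.2114]
tool_rot: [-0.0, 0.236, 0.972, 0.001]
contact_force: [0.5, 0.6, -0.4]
grip_width: 0.0858
grasp_force: 0.0
```

{"fn": "drive_tool", "kwargs": {"linear": [[0.557, 0.311, -0.38], [0.557, 0.311, -0.38], [0.557, 0.311, -0.38], [0.557, 0.311, -0.38], [0.557, 0.311, -0.38]], "dr": [[0, 0, -0.369], [0, 0, -0.369], [0, 0, -0.369], [0, 0, -0.369], [0, 0, -0.369]]}}

```text
t: 2.0
ee_pos: [0.488, -0.4161, 0.0956]
tool_rot: [-0.002, 0.492, 0.871, 0.0]
contact_force: [-0.7, -0.4, 0.3]
grip_width: 0.0854
grasp_force: 0.0
```

{"fn": "drive_tool", "kwargs": {"linear": [[0, 0, -0.12], [0, 0, -0.2], [0, 0, -0.25], [0, 0, -0.288], [0, 0, -0.288]], "dr": [[0, 0, 0], [0, 0, 0], [0, 0, 0], [0, 0, 0], [0, 0, 0]]}}

```text
t: 2.5
ee_pos: [0.4855, -0.4186, 0.0109]
tool_rot: [-0.001, 0.492, 0.87, -0.0]
contact_force: [0.4, 0.5, -0.6]
grip_width: 0.0855
grasp_force: 0.0
```

```bash
python3 - <<'E'
from h import *
o=observe();print(o['ee_pos'],o['tool_rot'])
im,d=camera('top');cv2.imwrite('pics/g1.png',cv2.resize(im[170:260,350:460],(660,540),interpolation=cv2.INTER_CUBIC))
o=observe();print(o['ee_pos'],o['tool_rot'],o['contact_force'])
E
```

```text
[ 0.4854959  -0.41863342  0.01089411] [-9.92495432e-04  4.92424841e-01  8.70354405e-01 -3.50769730e-05]
[ 0.48619557 -0.4190363   0.01209094] [ 6.05932331e-05  4.92306731e-01  8.70421775e-01 -1.17452112e-04] [-0.33992089  0.14401919 -0.35039669]
```

View pics/g1.png

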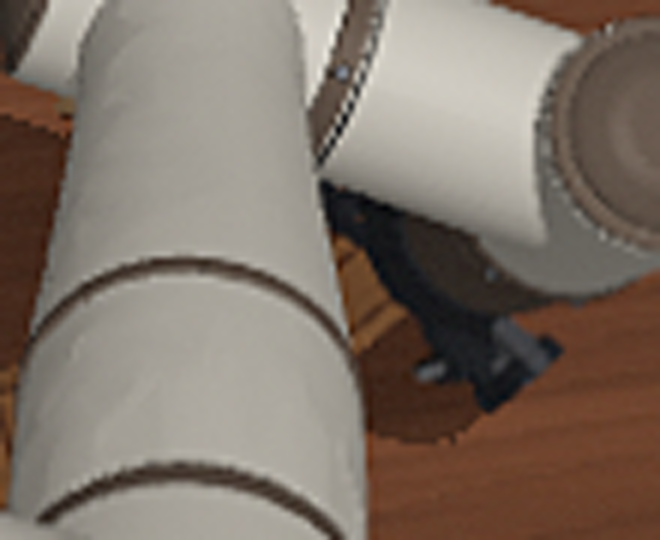

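The arm hides the panel in the top view, so I'll close and judge the grasp from the width.

{"fn": "drive_tool", "kwargs": {"linear": [[0, 0, 0], [0, 0, 0], [0, 0, 0], [0, 0, 0], [0, 0, 0]], "dr": [[0, 0, 0], [0, 0, 0], [0, 0, 0], [0, 0, 0], [0, 0, 0]], "grip": 0, "newtons": 40}}

```text
t: 3.05
ee_pos: [0.487, -0.419, 0.0133]
tool_rot: [0.001, 0.492, 0.871, -0.0]
contact_force: [-0.3, 0.1, 6.1]
grip_width: 0.0451
grasp_force: 42.8
```

{"fn": "drive_tool", "kwargs": {"linear": [[0, 0, 0], [0, 0, 0], [0, 0, 0.05], [0, 0, 0.15], [0, 0, 0.25]], "dr": [[0, 0, 0], [0, 0, 0], [0, 0, 0], [0, 0, 0], [0, 0, 0]]}}

```text
t: 3.55
ee_pos: [0.4857, -0.4182, 0.0876]
tool_rot: [-0.001, 0.492, 0.87, -0.0]
contact_force: [0.2, -0.8, -1.1]
grip_width: 0.0452
grasp_force: 42.1
```

{"fn": "drive_tool", "kwargs": {"linear": [[0.03, 0.08, 0], [0.07, 0.2, 0.03], [0.1, 0.3, 0.03], [0.13, 0.4, 0.03], [0.163, 0.475, 0.03]], "dr": [[0, 0, 0.08], [0, 0, 0.18], [0, 0, 0.28], [0, 0, 0.38], [0, 0, 0.48]]}}

```text
t: 4.05
ee_pos: [0.5351, -0.2743, 0.0966]
tool_rot: [-0.0, 0.151, 0.989, 0.0]
contact_force: [0.2, -0.2, -0.5]
grip_width: 0.0449
grasp_force: 42.1
```

{"fn": "drive_tool", "kwargs": {"linear": [[0.03, 0.1, 0], [0.07, 0.2, 0], [0.1, 0.3, 0], [0.13, 0.4, 0], [0.163, 0.475, 0]], "dr": [[0, 0, 0.1], [0, 0, 0.2], [0, 0, 0.3], [0, 0, 0.4], [0, 0, 0.49]]}}

```text
t: 4.55
ee_pos: [0.584, -0.1318, 0.0965]
tool_rot: [-0.0, -0.214, 0.977, 0.0]
contact_force: [-0.3, -0.1, -0.5]
grip_width: 0.0447
grasp_force: 42.1
```

{"fn": "drive_tool", "kwargs": {"linear": [[0.05, 0.15, 0], [0.1, 0.3, 0], [0.15, 0.42, 0], [0.162, 0.473, 0], [0.162, 0.473, 0]], "dr": [[0, 0, 0.08], [0, 0, 0.14], [0, 0, 0.185], [0, 0, 0.185], [0, 0, 0.185]]}}

```text
t: 5.05
ee_pos: [0.633, 0.0106, 0.0961]
tool_rot: [0.0, -0.345, 0.938, 0.0]
contact_force: [0.0, -0.5, -1.2]
grip_width: 0.0449
grasp_force: 42.1
```

```bash
python3 - <<'E'
from h import *
im,d=camera('top');camera('top')
o=observe();q=o['tool_rot'];print(o['ee_pos'],2*np.degrees(np.arctan2(q[2],q[1]))-90,o['grip_width'])
im,d=camera('scene');cv2.imwrite('pics/g2.png',cv2.resize(im[100:240,180:350],(728,600),interpolation=cv2.INTER_CUBIC))
E
```

```text
[0.63202508 0.0080762  0.09592653] 130.26062967359832 0.04490693934484529
```

View pics/g2.png

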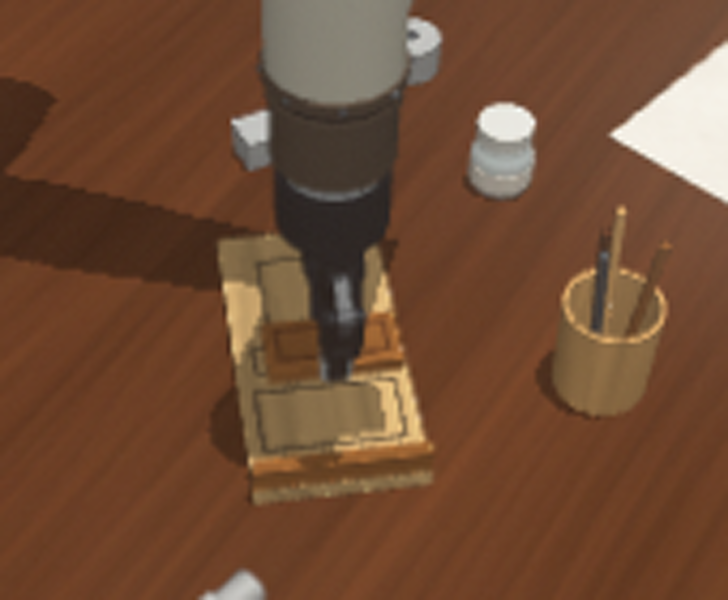

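The long panel is square to the board above its outline (panel around crop pixel 335,350). I'm lowering it now.

{"fn": "drive_tool", "kwargs": {"linear": [[0, 0, -0.08], [0, 0, -0.15], [0, 0, -0.19], [0, 0, -0.21], [0, 0, -0.223]], "dr": [[0, 0, 0], [0, 0, 0], [0, 0, 0], [0, 0, 0], [0, 0, 0]]}}

```text
t: 5.7
ee_pos: [0.6327, 0.0076, 0.0289]
tool_rot: [-0.0, -0.344, 0.939, -0.0]
contact_force: [-0.1, 0.5, 0.2]
grip_width: 0.0449
grasp_force: 42.1
```

{"fn": "drive_tool", "kwargs": {"linear": [[0, 0, 0], [0, 0, 0], [0, 0, -0.002], [0, 0, -0.002], [0, 0, -0.002]], "dr": [[0, 0, 0], [0, 0, 0], [0, 0, 0], [0, 0, 0], [0, 0, 0]]}}

```text
t: 6.2
ee_pos: [0.6328, 0.0085, 0.0287]
tool_rot: [0.0, -0.344, 0.939, -0.0]
contact_force: [-0.2, -0.5, -0.7]
grip_width: 0.0451
grasp_force: 42.1
```

{"fn": "drive_tool", "kwargs": {"linear": [[0, 0, -0.003], [0, 0, -0.004], [0, 0, -0.004], [0, 0, -0.004], [0, 0, -0.004]], "dr": [[0, 0, 0], [0, 0, 0], [0, 0, 0], [0, 0, 0], [0, 0, 0]]}}

```text
t: 6.7
ee_pos: [0.6329, 0.0085, 0.0283]
tool_rot: [0.0, -0.344, 0.939, -0.0]
contact_force: [-0.5, 0.6, 5.3]
grip_width: 0.0447
grasp_force: 42.7
```

{"fn": "drive_tool", "kwargs": {"linear": [[0, 0, 0], [0, 0, 0], [0, 0, 0], [0, 0, 0], [0, 0, 0]], "dr": [[0, 0, 0], [0, 0, 0], [0, 0, 0], [0, 0, 0], [0, 0, 0]], "grip": 0.67}}

```text
t: 7.2
ee_pos: [0.6326, 0.0083, 0.027]
tool_rot: [-0.0, -0.344, 0.939, 0.0]
contact_force: [-0.3, -0.6, -0.1]
grip_width: 0.0573
grasp_force: 0.0
```

{"fn": "drive_tool", "kwargs": {"linear": [[0, 0, 0], [0, 0, 0.03], [0, 0, 0.1], [0, 0, 0.2], [0, 0, 0.25]], "dr": [[0, 0, 0], [0, 0, 0], [0, 0, 0], [0, 0, 0], [0, 0, 0]]}}

```text
t: 7.7
ee_pos: [0.6341, 0.0085, 0.1056]
tool_rot: [0.002, -0.345, 0.939, -0.001]
contact_force: [0.3, -0.1, -0.3]
grip_width: 0.0571
grasp_force: 0.0
```

{"fn": "drive_tool", "kwargs": {"linear": [[-0.1, -0.13, 0], [-0.19, -0.27, 0], [-0.26, -0.36, 0], [-0.32, -0.45, 0], [-0.32, -0.45, 0]], "dr": [[0, 0, -0.1], [0, 0, -0.2], [0, 0, -0.3], [0, 0, -0.396], [0, 0, -0.396]], "grip": 1}}

```text
t: 8.2
ee_pos: [0.5342, -0.1291, 0.103]
tool_rot: [-0.0, -0.052, 0.999, 0.0]
contact_force: [-0.0, -0.0, -0.1]
grip_width: 0.0854
grasp_force: 0.0
```

{"fn": "drive_tool", "kwargs": {"linear": [[-0.1, -0.13, 0], [-0.2, -0.27, 0], [-0.3, -0.4, 0], [-0.327, -0.454, 0], [-0.327, -0.454, 0]], "dr": [[0, 0, 0], [0, 0, 0], [0, 0, 0], [0, 0, 0], [0, 0, 0]]}}

```text
t: 8.7
ee_pos: [0.4379, -0.2645, 0.1029]
tool_rot: [0.0, -0.053, 0.999, -0.0]
contact_force: [-0.2, -0.6, 0.2]
grip_width: 0.0854
grasp_force: 0.0
```

```bash
cat >> h.py <<'E'
def rects(n,labels,k=0):
    im,d=camera(n);P=cloud(n,d);out={}
    for l in labels:
        for t in trace(n,l)[:2]:
            if t['p']<.3: continue
            Q=P[t['pixels']&(d>0)]
            zt=np.percentile(Q[:,2],95 if l!='press_board' else 50);T=Q[abs(Q[:,2]-zt)<.005]
            r=cv2.minAreaRect((T[:,:2]*1000).astype(np.float32))
            print(n,l,round(t['p'],2),len(T),'z',round(zt*1000),np.round(r[0],1),np.round(r[1],1),round(r[2],1))
    return im,d,P
E
python3 - <<'E'
from h import *
im,d,P=rects('top',['press_board','long_panel','square_panel'])
cv2.imwrite('pics/b2.png',cv2.resize(im[140:265,170:300],(624,600),interpolation=cv2.INTER_CUBIC))
s=(np.hypot(P[...,0]-.632,P[...,1]-.009)<.058)&(P[...,2]>.022)&(P[...,2]<.034)
print(cv2.minAreaRect((P[s][:,:2]*1000).astype(np.float32)))
o=observe();q=o['tool_rot'];print(o['ee_pos'],2*np.degrees(np.arctan2(q[2],q[1]))-90,o['grip_width'])
E
```

```text
top press_board 0.92 3451 z 15 [589.   59.9] [131.2 258.3] 40.4
top press_board 0.59 769 z 23 [ 769.4 -217.4] [ 83.4 256.5] 75.6
top long_panel 0.87 362 z 33 [633.4   8.9] [96.1 45.9] 40.6
top long_panel 0.61 193 z 69 [610.8 320.4] [45.4 43.9] 82.6
top square_panel 0.75 103 z 17 [ 418.9 -262. ] [22.1 57.3] 4.8
((641.7490234375, -4.84405517578125), (103.9302978515625, 78.41622924804688), 40.33762741088867)
[ 0.43965906 -0.26218374  0.10255267] 96.35164477084257 0.08512176448403622
```

View pics/b2.png

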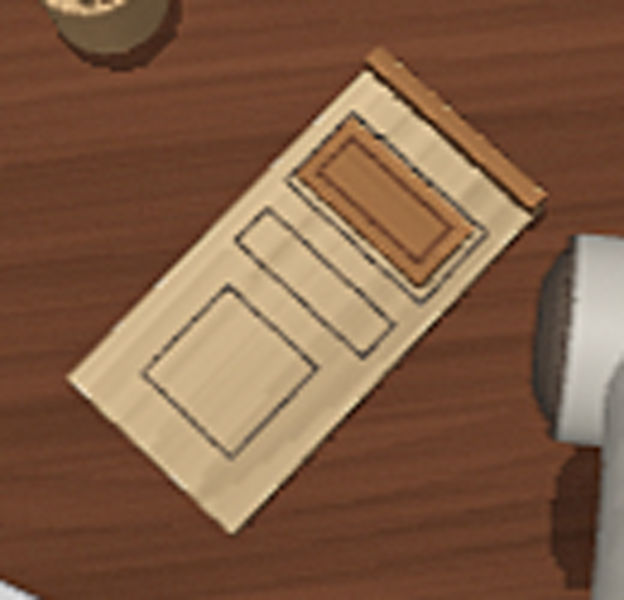

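The long panel lies inside its outline (crop pixels 295-475 x 118-287), about 1.5 mm towards the lip. Next is the square panel.

{"fn": "drive_tool", "kwargs": {"linear": [[-0.004, 0, -0.12], [-0.004, 0, -0.2], [-0.004, 0, -0.26], [-0.004, 0, -0.3], [-0.004, 0, -0.3]], "dr": [[0, 0, 0], [0, 0, 0], [0, 0, 0], [0, 0, 0], [0, 0, 0]]}}

```text
t: 9.4
ee_pos: [0.4371, -0.2619, 0.0108]
tool_rot: [-0.002, -0.055, 0.998, 0.0]
contact_force: [0.1, 0.5, 0.6]
grip_width: 0.0857
grasp_force: 0.0
```

{"fn": "drive_tool", "kwargs": {"linear": [[0, 0, 0], [0, 0, 0], [0, 0, 0], [0, 0, 0], [0, 0, 0]], "dr": [[0, 0, 0], [0, 0, 0], [0, 0, 0], [0, 0, 0], [0, 0, 0]], "grip": 0}}

```text
t: 9.9
ee_pos: [0.4385, -0.263, 0.0136]
tool_rot: [0.001, -0.055, 0.998, -0.0]
contact_force: [-0.1, 2.1, 5.9]
grip_width: 0.0584
grasp_force: 43.5
```

{"fn": "drive_tool", "kwargs": {"linear": [[0, 0, 0], [0, 0, 0.02], [0, 0, 0.07], [0, 0, 0.17], [0, 0, 0.28]], "dr": [[0, 0, 0], [0, 0, 0], [0, 0, 0], [0, 0, 0], [0, 0, 0]]}}

```text
t: 10.4
ee_pos: [0.4364, -0.2627, 0.0966]
tool_rot: [-0.001, -0.054, 0.999, 0.0]
contact_force: [0.2, -0.7, -0.6]
grip_width: 0.0584
grasp_force: 43.1
```

{"fn": "drive_tool", "kwargs": {"linear": [[0.02, 0.08, 0.02], [0.06, 0.21, 0.02], [0.1, 0.35, 0.02], [0.14, 0.49, 0.02], [0.18, 0.62, 0.02]], "dr": [[0, 0, 0.08], [0, 0, 0.16], [0, 0, 0.24], [0, 0, 0.32], [0, 0, 0.395]]}}

```text
t: 10.9
ee_pos: [0.4913, -0.0753, 0.1027]
tool_rot: [0.0, -0.346, 0.938, -0.0]
contact_force: [1.1, -0.5, -1.5]
grip_width: 0.0585
grasp_force: 43.1
```

{"fn": "drive_tool", "kwargs": {"linear": [[0.04, 0.14, 0], [0.08, 0.28, 0], [0.125, 0.42, 0], [0.16, 0.54, 0], [0.185, 0.616, 0]], "dr": [[0, 0, 0], [0, 0, 0], [0, 0, 0], [0, 0, 0], [0, 0, 0]]}}

```text
t: 11.4
ee_pos: [0.5474, 0.1104, 0.1025]
tool_rot: [0.0, -0.345, 0.939, 0.0]
contact_force: [-0.2, -0.8, 0.1]
grip_width: 0.0591
grasp_force: 43.1
```

{"fn": "drive_tool", "kwargs": {"linear": [[0, 0, 0], [0, 0, -0.07], [0, 0, -0.13], [0, 0, -0.17], [0, 0, -0.2]], "dr": [[0, 0, 0], [0, 0, 0], [0, 0, 0], [0, 0, 0], [0, 0, 0]]}}

```text
t: 11.9
ee_pos: [0.5464, 0.1071, 0.0415]
tool_rot: [-0.001, -0.343, 0.939, -0.0]
contact_force: [0.2, -0.5, -0.5]
grip_width: 0.0586
grasp_force: 43.1
```

```bash
python3 - <<'E'
from h import *
camera('top')
im,d=camera('scene');cv2.imwrite('pics/s1.png',cv2.resize(im[130:230,200:310],(660,600),interpolation=cv2.INTER_CUBIC))
o=observe();q=o['tool_rot'];print(o['ee_pos'],2*np.degrees(np.arctan2(q[2],q[1]))-90,o['grip_width'])
E
```

```text
[0.54609871 0.10712135 0.04115277] 130.15265293976591 0.0584276038977305
```

View pics/s1.png

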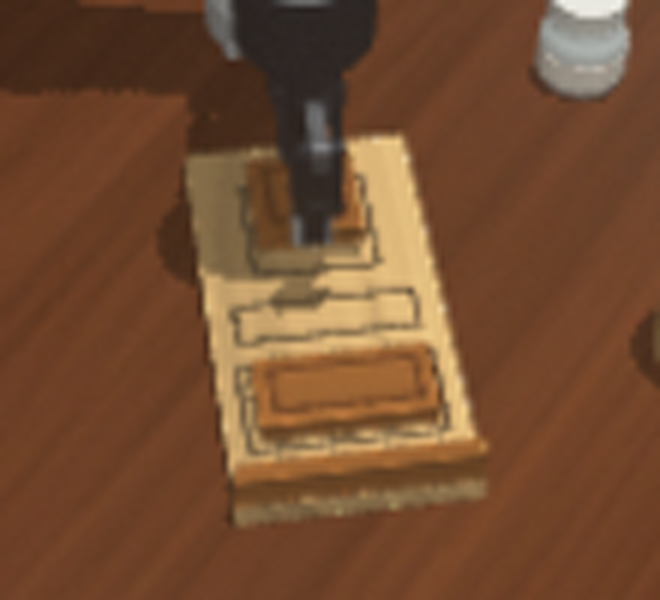

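The square panel hovers over its outline (crop 250-365 x 155-250) and the long panel is still inside its own. I'm lowering the square panel.

{"fn": "drive_tool", "kwargs": {"linear": [[0.004, 0.004, -0.015], [0.004, 0.004, -0.028], [0.004, 0.004, -0.036], [0.004, 0.004, -0.042], [0.004, 0.004, -0.044]], "dr": [[0, 0, 0], [0, 0, 0], [0, 0, 0], [0, 0, 0], [0, 0, 0]]}}

```text
t: 12.5
ee_pos: [0.548, 0.1091, 0.0289]
tool_rot: [-0.0, -0.344, 0.939, -0.0]
contact_force: [-0.4, 0.8, -0.9]
grip_width: 0.0585
grasp_force: 43.1
```

{"fn": "drive_tool", "kwargs": {"linear": [[0, 0, 0], [0, 0, 0], [0, 0, 0], [0, 0, 0], [0, 0, 0]], "dr": [[0, 0, 0], [0, 0, 0], [0, 0, 0], [0, 0, 0], [0, 0, 0]]}}

```text
t: 13.0
ee_pos: [0.5481, 0.1092, 0.0291]
tool_rot: [0.0, -0.344, 0.939, -0.0]
contact_force: [-0.2, 1.4, -1.0]
grip_width: 0.0585
grasp_force: 43.1
```

{"fn": "drive_tool", "kwargs": {"linear": [[-0.002, -0.002, -0.002], [-0.002, -0.002, -0.003], [-0.002, -0.002, -0.004], [-0.002, -0.002, -0.004], [-0.002, -0.002, -0.004]], "dr": [[0, 0, 0], [0, 0, 0], [0, 0, 0], [0, 0, 0], [0, 0, 0]]}}

```text
t: 13.5
ee_pos: [0.5478, 0.1088, 0.0286]
tool_rot: [0.0, -0.344, 0.939, -0.0]
contact_force: [-1.0, 0.1, 4.2]
grip_width: 0.0583
grasp_force: 43.7
```

{"fn": "drive_tool", "kwargs": {"linear": [[0, 0, 0], [0, 0, 0], [0, 0, 0], [0, 0, 0], [0, 0, 0]], "dr": [[0, 0, 0], [0, 0, 0], [0, 0, 0], [0, 0, 0], [0, 0, 0]], "grip": 0.88}}

```text
t: 14.0
ee_pos: [0.5474, 0.1085, 0.0276]
tool_rot: [-0.0, -0.344, 0.939, -0.0]
contact_force: [0.3, 0.4, -0.5]
grip_width: 0.0751
grasp_force: 0.0
```

{"fn": "drive_tool", "kwargs": {"linear": [[0, 0, 0], [0, 0, 0.03], [0, 0, 0.1], [0, 0, 0.2], [0, 0, 0.27]], "dr": [[0, 0, 0], [0, 0, 0], [0, 0, 0], [0, 0, 0], [0, 0, 0]]}}

```text
t: 14.5
ee_pos: [0.5481, 0.1088, 0.1112]
tool_rot: [0.001, -0.344, 0.939, -0.0]
contact_force: [0.7, 0.7, 0.8]
grip_width: 0.0751
grasp_force: 0.0
```

{"fn": "drive_tool", "kwargs": {"linear": [[0.025, -0.14, 0], [0.05, -0.28, 0], [0.075, -0.42, 0], [0.1, -0.56, 0], [0.127, -0.706, 0]], "dr": [[0, 0, -0.08], [0, 0, -0.16], [0, 0, -0.24], [0, 0, -0.32], [0, 0, -0.4]], "grip": 0.8}}

```text
t: 15.0
ee_pos: [0.5858, -0.1048, 0.1098]
tool_rot: [0.0, -0.049, 0.999, -0.0]
contact_force: [-0.1, 1.7, 0.0]
grip_width: 0.0683
grasp_force: 0.0
```

{"fn": "drive_tool", "kwargs": {"linear": [[0.025, -0.14, 0], [0.05, -0.28, 0], [0.075, -0.42, 0], [0.1, -0.56, 0], [0.127, -0.706, 0]], "dr": [[0, 0, -0.08], [0, 0, -0.16], [0, 0, -0.24], [0, 0, -0.325], [0, 0, -0.325]]}}

```text
t: 15.5
ee_pos: [0.6238, -0.3167, 0.1097]
tool_rot: [0.0, 0.193, 0.981, -0.0]
contact_force: [0.4, 0.4, 0.1]
grip_width: 0.0685
grasp_force: 0.0
```

```bash
python3 - <<'E'
from h import *
im,d,P=rects('top',['press_board','long_panel','square_panel'])
im2,d2,P2=rects('scene',['lath','square_panel'])
cv2.imwrite('pics/b3.png',cv2.resize(im[140:265,170:300],(624,600),interpolation=cv2.INTER_CUBIC))
o=observe();q=o['tool_rot'];print(o['ee_pos'],2*np.degrees(np.arctan2(q[2],q[1]))-90,o['grip_width'])
E
```

```text
top press_board 0.71 2878 z 15 [589.4  59.4] [130.6 259.2] 40.1
top press_board 0.36 287 z 35 [469.3 414.2] [51.1 50.6] 72.3
top long_panel 0.94 369 z 33 [632.4   8.2] [94.3 45.7] 40.0
top long_panel 0.43 16 z 137 [776.4 155.2] [42.7 41.8] 66.1
top square_panel 0.97 297 z 33 [547.  108.2] [60.1 59. ] 38.7
scene lath 0.54 163 z 38 [ 625.5 -316.4] [15.8 87.8] 68.5
scene square_panel 0.75 201 z 31 [548.5 106.2] [58.1 62.6] 39.4
[ 0.62360253 -0.31392195  0.10918473] 67.95890720097302 0.06811697874082828
```

View pics/b3.png

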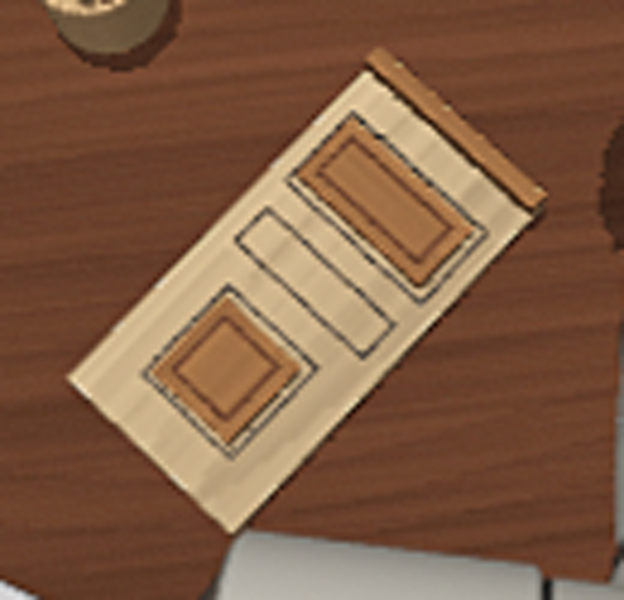

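Both panels sit inside their outlines (crop centres 385,202 and 225,368). Next I'm picking the lath.

{"fn": "drive_tool", "kwargs": {"linear": [[0, 0, -0.1], [0, 0, -0.17], [0, 0, -0.22], [0, 0, -0.25], [0, 0, -0.25]], "dr": [[0, 0, 0], [0, 0, 0], [0, 0, 0], [0, 0, 0], [0, 0, 0]]}}

```text
t: 16.35
ee_pos: [0.6232, -0.3142, 0.0327]
tool_rot: [-0.001, 0.191, 0.982, 0.0]
contact_force: [-0.5, 0.4, 0.3]
grip_width: 0.0683
grasp_force: 0.0
```

{"fn": "drive_tool", "kwargs": {"linear": [[0, 0, 0], [0, 0, 0], [0, 0, 0], [0, 0, 0], [0, 0, 0]], "dr": [[0, 0, 0], [0, 0, 0], [0, 0, 0], [0, 0, 0], [0, 0, 0]], "grip": 0, "newtons": 30}}

```text
t: 16.85
ee_pos: [0.6241, -0.3153, 0.0348]
tool_rot: [0.001, 0.192, 0.981, -0.0]
contact_force: [-0.4, 0.3, 2.9]
grip_width: 0.0147
grasp_force: 31.7
```

{"fn": "drive_tool", "kwargs": {"linear": [[0, 0, 0], [0, 0, 0], [0, 0, 0], [0, 0, 0], [0, 0, 0]], "dr": [[0, 0, 0], [0, 0, 0], [0, 0, 0], [0, 0, 0], [0, 0, 0]]}}

```text
t: 17.35
ee_pos: [0.6241, -0.3153, 0.0348]
tool_rot: [0.001, 0.192, 0.981, -0.0]
contact_force: [-0.6, 0.7, 5.1]
grip_width: 0.015
grasp_force: 32.0
```

{"fn": "drive_tool", "kwargs": {"linear": [[0, 0, 0.02], [0, 0, 0.07], [0, 0, 0.14], [0, 0, 0.21], [0, 0, 0.25]], "dr": [[0, 0, 0], [0, 0, 0], [0, 0, 0], [0, 0, 0], [0, 0, 0]]}}

```text
t: 17.85
ee_pos: [0.6245, -0.3154, 0.1115]
tool_rot: [0.002, 0.192, 0.981, -0.0]
contact_force: [0.4, -0.4, 0.3]
grip_width: 0.0155
grasp_force: 31.3
```

{"fn": "drive_tool", "kwargs": {"linear": [[-0.01, 0.08, 0], [-0.02, 0.2, 0], [-0.03, 0.33, 0], [-0.04, 0.46, 0], [-0.05, 0.6, 0]], "dr": [[0, 0, 0.08], [0, 0, 0.16], [0, 0, 0.24], [0, 0, 0.32], [0, 0, 0.4]]}}

```text
t: 18.35
ee_pos: [0.6082, -0.1339, 0.109]
tool_rot: [-0.0, -0.109, 0.994, 0.0]
contact_force: [1.2, -0.7, -0.4]
grip_width: 0.0149
grasp_force: 31.3
```

{"fn": "drive_tool", "kwargs": {"linear": [[-0.01, 0.14, 0], [-0.02, 0.28, 0], [-0.035, 0.42, 0], [-0.05, 0.55, 0], [-0.053, 0.628, 0]], "dr": [[0, 0, 0.08], [0, 0, 0.16], [0, 0, 0.24], [0, 0, 0.325], [0, 0, 0.325]]}}

```text
t: 18.85
ee_pos: [0.5921, 0.056, 0.1091]
tool_rot: [-0.0, -0.346, 0.938, 0.0]
contact_force: [0.2, -1.1, -0.8]
grip_width: 0.0151
grasp_force: 31.3
```

{"fn": "drive_tool", "kwargs": {"linear": [[0, 0, 0], [0, 0, -0.03], [0, 0, -0.08], [0, 0, -0.12], [0, 0, -0.15]], "dr": [[0, 0, 0], [0, 0, 0], [0, 0, 0], [0, 0, 0], [0, 0, 0]]}}

```text
t: 19.35
ee_pos: [0.5921, 0.052, 0.0622]
tool_rot: [-0.001, -0.343, 0.939, 0.0]
contact_force: [-1.0, 0.1, -0.5]
grip_width: 0.0148
grasp_force: 31.3
```

```bash
python3 - <<'E'
from h import *
camera('top');camera('top')
im,d=camera('scene');cv2.imwrite('pics/l1.png',cv2.resize(im[130:230,200:310],(660,600),interpolation=cv2.INTER_CUBIC))
o=observe();q=o['tool_rot'];print(o['ee_pos'],2*np.degrees(np.arctan2(q[2],q[1]))-90,o['grip_width'])
E
```

```text
[0.59239936 0.05253681 0.06287556] 130.14130273332194 0.01478490434792947
```

View pics/l1.png

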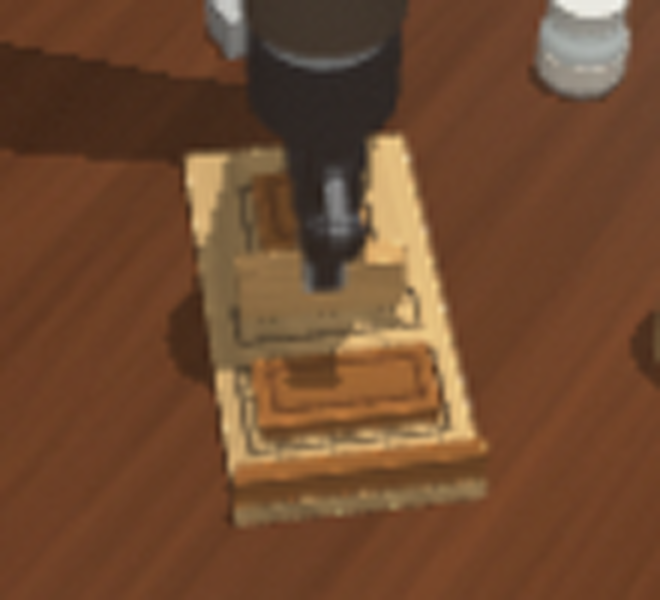

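The lath hangs over its outline (crop 235-405 x 250-320), maybe a few mm to the left. I'll measure that before lowering.

```bash
python3 - <<'E'
from h import *
im,d=camera('scene');P=cloud('scene',d)*1000
a=np.radians(-49.8);ux=np.array([np.cos(a),np.sin(a)]);uy=np.array([-ux[1],ux[0]])
B=np.stack([(P[...,:2]-[589.3,58.8])@ux,(P[...,:2]-[589.3,58.8])@uy],-1);z=P[...,2]
near=(abs(B[...,0])<140)&(abs(B[...,1])<80)
def ext(m,n):
    q=B[m];print(n,m.sum(),np.percentile(q,[1,99],axis=0).round(1).tolist(), q.mean(0).round(1))
ext(near&(abs(z-15)<3),'board');ext(near&(abs(z-30)<3)&(B[...,0]>35)&(B[...,0]<105),'long')
m=near&(z>38)&(z<68)&(B[...,0]>-15)&(B[...,0]<35);ext(m,'lath')
for lo in(33,39,45,51,57):
    q=B[near&(z>lo)&(z<lo+6)&(B[...,0]>-15)&(B[...,0]<25)];print(lo,len(q),q[:,1].min().round(1),q[:,1].max().round(1),np.median(q[:,0]).round(1))
o=observe();print(o['ee_pos'])
E
```

```text
board 941 [[-125.2, -64.8], [132.2, 63.8]] [ 5.  -4.6]
long 249 [[46.3, -45.9], [92.6, 47.7]] [69.6  0.9]
lath 218 [[-1.4, -47.7], [28.7, 41.4]] [13.9 -4.8]
33 37 -47.8 41.5 15.7
39 33 -46.4 41.3 16.3
45 30 -47.9 41.4 16.0
51 29 -47.8 37.4 15.7
57 65 -47.6 41.7 13.2
[0.59294038 0.0528573  0.06364266]
```

{"fn": "drive_tool", "kwargs": {"linear": [[0.009, 0.003, 0], [0.009, 0.003, -0.012], [0.009, 0.003, -0.024], [0.009, 0.003, -0.036], [0.009, 0.003, -0.042]], "dr": [[0, 0, 0], [0, 0, 0], [0, 0, 0], [0, 0, 0], [0, 0, 0]]}}

```text
t: 20.05
ee_pos: [0.5951, 0.0542, 0.0507]
tool_rot: [-0.0, -0.344, 0.939, 0.0]
contact_force: [0.1, 0.3, -0.1]
grip_width: 0.0149
grasp_force: 31.3
```

{"fn": "drive_tool", "kwargs": {"linear": [[0, 0, -0.002], [0, 0, -0.004], [0, 0, -0.005], [0, 0, -0.005], [0, 0, -0.005]], "dr": [[0, 0, 0], [0, 0, 0], [0, 0, 0], [0, 0, 0], [0, 0, 0]]}}

```text
t: 20.55
ee_pos: [0.5955, 0.0543, 0.0498]
tool_rot: [0.0, -0.344, 0.939, -0.0]
contact_force: [0.8, -0.6, -1.0]
grip_width: 0.0152
grasp_force: 31.3
```

{"fn": "drive_tool", "kwargs": {"linear": [[0, 0, -0.002], [0, 0, -0.003], [0, 0, -0.003], [0, 0, -0.003], [0, 0, -0.003]], "dr": [[0, 0, 0], [0, 0, 0], [0, 0, 0], [0, 0, 0], [0, 0, 0]]}}

```text
t: 21.05
ee_pos: [0.5956, 0.0543, 0.0497]
tool_rot: [0.0, -0.344, 0.939, -0.0]
contact_force: [-2.0, -0.4, 5.9]
grip_width: 0.0152
grasp_force: 31.9
```

{"fn": "drive_tool", "kwargs": {"linear": [[0, 0, 0], [0, 0, 0], [0, 0, 0], [0, 0, 0], [0, 0, 0]], "dr": [[0, 0, 0], [0, 0, 0], [0, 0, 0], [0, 0, 0], [0, 0, 0]], "grip": 0.38}}

```text
t: 21.55
ee_pos: [0.5954, 0.0542, 0.0486]
tool_rot: [-0.0, -0.344, 0.939, 0.0]
contact_force: [-0.6, 0.2, 0.4]
grip_width: 0.0325
grasp_force: 0.0
```

{"fn": "drive_tool", "kwargs": {"linear": [[0, 0, 0.03], [0, 0, 0.1], [0, 0, 0.2], [0, 0, 0.27], [0, 0, 0.27]], "dr": [[0, 0, 0], [0, 0, 0], [0, 0, 0], [0, 0, 0], [0, 0, 0]]}}

```text
t: 22.05
ee_pos: [0.5978, 0.0548, 0.1343]
tool_rot: [0.004, -0.344, 0.939, -0.0]
contact_force: [1.3, -0.9, 0.0]
grip_width: 0.0326
grasp_force: 0.0
```

{"fn": "drive_tool", "kwargs": {"linear": [[-0.1, 0.12, 0], [-0.2, 0.24, 0], [-0.3, 0.36, 0], [-0.4, 0.47, 0], [-0.48, 0.57, 0]], "dr": [[0, 0, 0.05], [0, 0, 0.1], [0, 0, 0.15], [0, 0, 0.2], [0, 0, 0.215]], "grip": 1}}

```text
t: 22.55
ee_pos: [0.4496, 0.2262, 0.1297]
tool_rot: [-0.0, -0.491, 0.871, 0.0]
contact_force: [1.1, 0.9, -0.8]
grip_width: 0.0853
grasp_force: 0.0
```

{"fn": "drive_tool", "kwargs": {"linear": [[-0.083, 0.091, 0], [-0.083, 0.091, -0.1], [-0.083, 0.091, -0.2], [-0.083, 0.091, -0.2], [-0.083, 0.091, -0.2]], "dr": [[0, 0, 0], [0, 0, 0], [0, 0, 0], [0, 0, 0], [0, 0, 0]]}}

```text
t: 23.05
ee_pos: [0.4267, 0.2524, 0.0699]
tool_rot: [-0.0, -0.49, 0.872, -0.0]
contact_force: [-0.3, 0.2, 0.9]
grip_width: 0.0853
grasp_force: 0.0
```

```bash
python3 - <<'E'
from h import *
im,d,P=rects('top',['press_board','long_panel','square_panel','lath'])
cv2.imwrite('pics/b4.png',cv2.resize(im[140:265,170:300],(624,600),interpolation=cv2.INTER_CUBIC))
im,d,P=rects('scene',['lath','square_panel','long_panel','bar_weight'])
o=observe();q=o['tool_rot'];print(o['ee_pos'],2*np.degrees(np.arctan2(q[2],q[1]))-90,o['grip_width'])
E
```

```text
top press_board 0.62 2742 z 15 [589.3  59.5] [131.2 259.2] 40.3
top long_panel 0.87 373 z 33 [632.7   9. ] [96.  45.9] 40.0
top long_panel 0.55 234 z 35 [601.5  45.5] [128.7 225.7] 39.6
top square_panel 0.9 300 z 33 [547.3 109.4] [58.7 57. ] 39.2
top lath 0.63 136 z 54 [595.8  53.5] [88.6 15.2] 40.7
scene lath 0.61 103 z 52 [595.8  51.8] [87.6 18.6] 40.5
scene lath 0.3 184 z 31 [549.1 106.7] [54.6 64.3] 33.1
scene square_panel 0.48 190 z 31 [549.2 105. ] [58.4 65.4] 40.9
scene long_panel 0.77 311 z 31 [634.9   6.1] [95.5 48. ] 41.0
scene long_panel 0.46 97 z 67 [613.4 318.6] [42.8 49.8] 29.0
[0.42673616 0.25258029 0.07018308] 148.66208226864694 0.08509150911608661
```

View pics/b4.png

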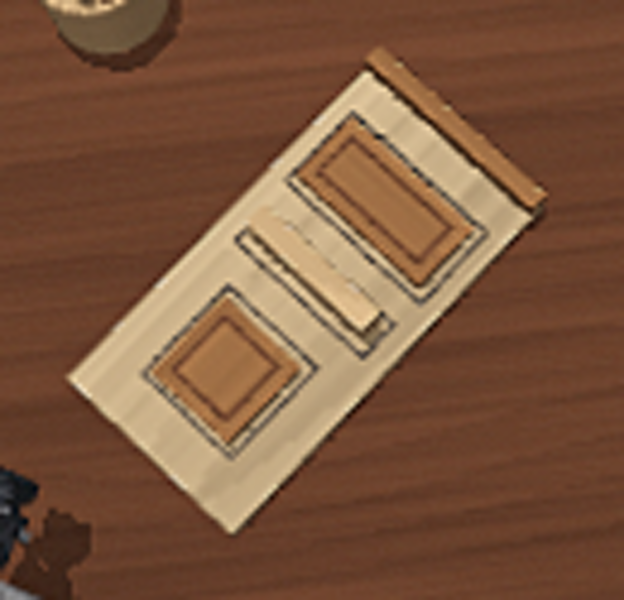

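```bash
cat >> h.py <<'E'
def rectify(n,im,c,yaw,z,s=2.8):
    i=camera_info(n);K=np.array([[i['fx'],0,i['cx']],[0,i['fy'],i['cy']],[0,0,1.]])
    W,H=int(270*s),int(140*s);v,u=np.mgrid[0:H,0:W]
    x=(u/s-135)/1000;y=-(v/s-70)/1000;a=np.radians(yaw)
    w=np.stack([c[0]/1000+x*np.cos(a)-y*np.sin(a),c[1]/1000+x*np.sin(a)+y*np.cos(a),np.full_like(x,z)],-1).reshape(-1,3)
    q=i['orientation'];M=R.from_quat([q[1],q[2],q[3],q[0]]).as_matrix()
    p=(w-np.array(i['position']))@M; p=p*[1,-1,-1]
    uv=cv2.projectPoints(p,np.zeros(3),np.zeros(3),K,np.array(i['D'],float))[0].reshape(H,W,2).astype(np.float32)
    return cv2.remap(im,uv[...,0],uv[...,1],cv2.INTER_CUBIC)
E
python3 - <<'E'
from h import *
im,_=camera('top');cv2.imwrite('pics/r1.png',rectify('top',im,(589.3,59.5),-49.7,.015))
E
```

```text
(no output)
```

View pics/r1.png

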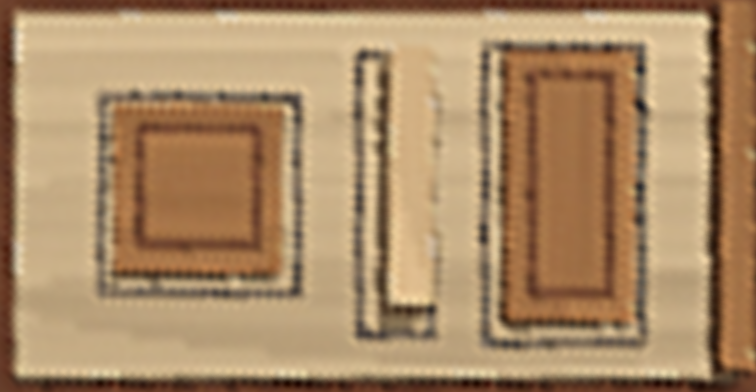

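In the rectified board view (2.8 px/mm), corrected for height, all three parts lie inside their outlines with at least about 3 mm to spare. Spans are square x 109-278, lath 380-427 and long panel 499-633. Next I'm gripping the bar weight.

{"fn": "drive_tool", "kwargs": {"linear": [[0, 0, -0.06], [0, 0, -0.11], [0, 0, -0.15], [0, 0, -0.173], [0, 0, -0.173]], "dr": [[0, 0, 0], [0, 0, 0], [0, 0, 0], [0, 0, 0], [0, 0, 0]]}}

```text
t: 24.1
ee_pos: [0.4262, 0.2522, 0.0171]
tool_rot: [-0.001, -0.49, 0.872, -0.0]
contact_force: [-0.6, -0.4, 0.7]
grip_width: 0.0855
grasp_force: 0.0
```

{"fn": "drive_tool", "kwargs": {"linear": [[0, 0, 0], [0, 0, 0], [0, 0, 0], [0, 0, 0], [0, 0, 0]], "dr": [[0, 0, 0], [0, 0, 0], [0, 0, 0], [0, 0, 0], [0, 0, 0]], "grip": 0, "newtons": 70}}

```text
t: 24.6
ee_pos: [0.427, 0.2529, 0.0187]
tool_rot: [0.001, -0.49, 0.872, 0.0]
contact_force: [-0.5, -0.7, 5.3]
grip_width: 0.0349
grasp_force: 72.1
```

{"fn": "drive_tool", "kwargs": {"linear": [[0, 0, 0], [0, 0, 0.02], [0, 0, 0.06], [0, 0, 0.13], [0, 0, 0.2]], "dr": [[0, 0, 0], [0, 0, 0], [0, 0, 0], [0, 0, 0], [0, 0, 0]]}}

```text
t: 25.1
ee_pos: [0.4252, 0.2513, 0.0772]
tool_rot: [-0.002, -0.49, 0.872, -0.0]
contact_force: [0.3, -0.6, -5.3]
grip_width: 0.0348
grasp_force: 70.6
```

{"fn": "drive_tool", "kwargs": {"linear": [[0, 0, 0.05], [0, 0, 0.1], [0, 0, 0.13], [0, 0, 0.15], [0, 0, 0.15]], "dr": [[0, 0, 0], [0, 0, 0], [0, 0, 0], [0, 0, 0], [0, 0, 0]]}}

```text
t: 25.6
ee_pos: [0.4264, 0.2525, 0.123]
tool_rot: [0.0, -0.49, 0.872, 0.0]
contact_force: [0.2, 1.2, -6.3]
grip_width: 0.0348
grasp_force: 70.8
```

{"fn": "drive_tool", "kwargs": {"linear": [[0.03, -0.03, 0], [0.09, -0.1, 0], [0.17, -0.2, 0], [0.25, -0.3, 0], [0.33, -0.4, 0]], "dr": [[0, 0, -0.02], [0, 0, -0.06], [0, 0, -0.11], [0, 0, -0.16], [0, 0, -0.215]]}}

```text
t: 26.1
ee_pos: [0.526, 0.1306, 0.1217]
tool_rot: [-0.001, -0.342, 0.94, -0.0]
contact_force: [0.7, 0.9, -5.7]
grip_width: 0.0348
grasp_force: 71.1
```

{"fn": "drive_tool", "kwargs": {"linear": [[0.09, -0.1, 0], [0.18, -0.2, 0], [0.27, -0.3, 0], [0.33, -0.38, 0], [0.358, -0.413, 0]], "dr": [[0, 0, 0], [0, 0, 0], [0, 0, 0], [0, 0, 0], [0, 0, 0]]}}

```text
t: 26.6
ee_pos: [0.6337, 0.0053, 0.1208]
tool_rot: [-0.001, -0.342, 0.94, 0.0]
contact_force: [0.0, 0.4, -5.5]
grip_width: 0.0348
grasp_force: 71.2
```

{"fn": "drive_tool", "kwargs": {"linear": [[0, 0, 0], [0, 0, -0.03], [0, 0, -0.09], [0, 0, -0.15], [0, 0, -0.2]], "dr": [[0, 0, 0], [0, 0, 0], [0, 0, 0], [0, 0, 0], [0, 0, 0]]}}

```text
t: 27.1
ee_pos: [0.6312, 0.0097, 0.061]
tool_rot: [-0.001, -0.344, 0.939, 0.0]
contact_force: [-0.2, -1.2, -6.1]
grip_width: 0.0345
grasp_force: 71.3
```

```bash
python3 - <<'E'
from h import *
camera('top');camera('top')
im,d=camera('scene');P=cloud('scene',d)*1000
cv2.imwrite('pics/w1.png',cv2.resize(im[130:230,200:310],(660,600),interpolation=cv2.INTER_CUBIC))
a=np.radians(-49.8);ux=np.array([np.cos(a),np.sin(a)]);uy=np.array([-ux[1],ux[0]])
B=np.stack([(P[...,:2]-[589.3,58.8])@ux,(P[...,:2]-[589.3,58.8])@uy],-1);z=P[...,2]
m=(B[...,0]>30)&(B[...,0]<110)&(abs(B[...,1])<60)
for lo in(24,27,48,54,60,66,72):
    q=B[m&(z>lo)&(z<lo+6)];print(lo,len(q),np.percentile(q,[1,50,99],axis=0).round(1).tolist())
o=observe();q=o['tool_rot'];print(o['ee_pos'],2*np.degrees(np.arctan2(q[2],q[1]))-90,o['grip_width'])
E
```

```text
24 183 [[45.7, -46.0], [78.9, 3.3], [92.3, 48.4]]
27 140 [[45.9, -46.2], [79.8, 4.8], [92.6, 47.6]]
48 22 [[52.8, -38.2], [82.3, 7.1], [89.3, 29.4]]
54 22 [[59.8, -38.1], [83.1, -18.5], [94.6, 29.4]]
60 32 [[58.5, -38.0], [83.4, -8.8], [96.6, 28.5]]
66 86 [[48.1, -38.0], [72.1, -18.0], [96.9, 31.1]]
72 40 [[49.0, -37.1], [69.5, -22.9], [97.0, 29.7]]
[0.63112832 0.00935556 0.06114863] 130.2679801361502 0.03469882994512154
```

View pics/w1.png

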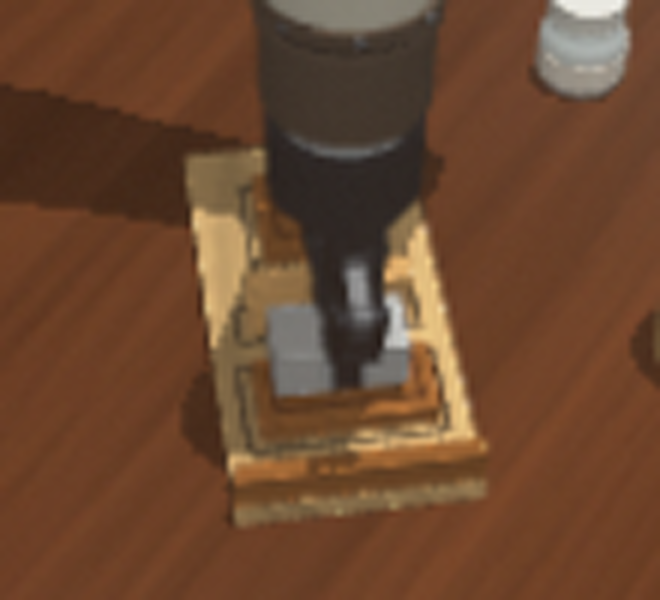

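{"fn": "drive_tool", "kwargs": {"linear": [[0.005, 0.004, 0], [0.01, 0.009, 0], [0.01, 0.009, 0], [0.01, 0.009, 0], [0.01, 0.009, 0]], "dr": [[0, 0, 0], [0, 0, 0], [0, 0, 0], [0, 0, 0], [0, 0, 0]]}}

```text
t: 27.75
ee_pos: [0.636, 0.0114, 0.0632]
tool_rot: [0.0, -0.344, 0.939, 0.0]
contact_force: [0.3, -0.3, -6.8]
grip_width: 0.0349
grasp_force: 71.2
```

```bash
python3 - <<'E'
from h import *
im,d=camera('scene');P=cloud('scene',d)*1000
a=np.radians(-49.8);ux=np.array([np.cos(a),np.sin(a)]);uy=np.array([-ux[1],ux[0]])
B=np.stack([(P[...,:2]-[589.3,58.8])@ux,(P[...,:2]-[589.3,58.8])@uy],-1);z=P[...,2]
m=(B[...,0]>30)&(B[...,0]<110)&(abs(B[...,1])<60)
for lo in(24,27,45,48,51,54,57,60,66,72):
    q=B[m&(z>lo)&(z<lo+6)];print(lo,len(q),np.percentile(q,[1,50,99],axis=0).round(1).tolist())
o=observe();q=o['tool_rot'];print(o['ee_pos'],((o['ee_pos'][:2]*1000-[589.3,59.5])@np.c_[ux,uy]),2*np.degrees(np.arctan2(q[2],q[1]))-90,o['grip_width'])
E
```

```text
24 178 [[46.7, -46.3], [79.7, -4.6], [92.7, 48.1]]
27 144 [[48.5, -46.4], [79.2, -6.0], [92.5, 47.9]]
45 19 [[60.5, -32.1], [84.9, -7.9], [89.5, 36.0]]
48 22 [[61.8, -32.1], [85.1, -7.9], [90.0, 35.3]]
51 24 [[55.3, -32.0], [84.7, -7.8], [88.8, 35.0]]
54 29 [[61.5, -31.8], [85.0, -5.7], [96.2, 34.8]]
57 25 [[79.9, -30.4], [86.0, -5.7], [97.3, 34.5]]
60 26 [[64.1, -32.1], [86.0, 1.1], [97.8, 34.3]]
66 31 [[52.0, -31.9], [85.4, -11.1], [98.8, 37.2]]
72 105 [[49.3, -31.3], [71.5, -11.8], [99.6, 36.9]]
[0.63595702 0.01130093 0.0631289 ] [66.92938838  4.52598518] 130.1900009637085 0.03493540602998561
```

{"fn": "drive_tool", "kwargs": {"linear": [[0, 0, -0.012], [-0.001, -0.001, -0.024], [-0.001, -0.001, -0.036], [-0.001, -0.001, -0.044], [-0.001, -0.001, -0.049]], "dr": [[0, 0, 0], [0, 0, 0], [0, 0, 0], [0, 0, 0], [0, 0, 0]]}}

```text
t: 28.3
ee_pos: [0.6354, 0.0109, 0.0478]
tool_rot: [-0.001, -0.344, 0.939, 0.0]
contact_force: [-2.3, 0.9, -0.3]
grip_width: 0.0348
grasp_force: 72.2
```

{"fn": "drive_tool", "kwargs": {"linear": [[0, 0, 0], [0, 0, -0.001], [0, 0, -0.002], [0, 0, -0.003], [0, 0, -0.003]], "dr": [[0, 0, 0], [0, 0, 0], [0, 0, 0], [0, 0, 0], [0, 0, 0]]}}

```text
t: 28.8
ee_pos: [0.6358, 0.0111, 0.0478]
tool_rot: [0.0, -0.344, 0.939, -0.0]
contact_force: [-1.8, 0.8, -2.7]
grip_width: 0.0349
grasp_force: 71.6
```

{"fn": "drive_tool", "kwargs": {"linear": [[0, 0, -0.002], [0, 0, -0.002], [0, 0, -0.002], [0, 0, -0.002], [0, 0, -0.002]], "dr": [[0, 0, 0], [0, 0, 0], [0, 0, 0], [0, 0, 0], [0, 0, 0]]}}

```text
t: 29.3
ee_pos: [0.6358, 0.0111, 0.0478]
tool_rot: [0.0, -0.344, 0.939, -0.0]
contact_force: [-4.4, 1.3, 6.9]
grip_width: 0.0346
grasp_force: 72.6
```

{"fn": "drive_tool", "kwargs": {"linear": [[0, 0, 0], [0, 0, 0], [0, 0, 0], [0, 0, 0], [0, 0, 0]], "dr": [[0, 0, 0], [0, 0, 0], [0, 0, 0], [0, 0, 0], [0, 0, 0]], "grip": 0.58}}

```text
t: 29.8
ee_pos: [0.6359, 0.0111, 0.0466]
tool_rot: [0.0, -0.344, 0.939, -0.0]
contact_force: [0.3, 0.6, -0.4]
grip_width: 0.0494
grasp_force: 0.0
```

{"fn": "drive_tool", "kwargs": {"linear": [[0, 0, 0.03], [0, 0, 0.1], [0, 0, 0.2], [0, 0, 0.27], [0, 0, 0.27]], "dr": [[0, 0, 0], [0, 0, 0], [0, 0, 0], [0, 0, 0], [0, 0, 0]]}}

```text
t: 30.3
ee_pos: [0.6382, 0.0114, 0.1324]
tool_rot: [0.004, -0.344, 0.939, -0.001]
contact_force: [0.6, 0.6, -0.1]
grip_width: 0.0494
grasp_force: 0.0
```

{"fn": "drive_tool", "kwargs": {"linear": [[-0.05, 0.12, 0], [-0.11, 0.26, 0], [-0.17, 0.4, 0], [-0.225, 0.54, 0], [-0.28, 0.67, 0]], "dr": [[0, 0, 0], [0, 0, 0], [0, 0, 0], [0, 0, 0], [0, 0, 0]], "grip": 1}}

```text
t: 30.8
ee_pos: [0.5505, 0.2136, 0.1275]
tool_rot: [-0.0, -0.344, 0.939, -0.0]
contact_force: [1.6, 0.4, 0.5]
grip_width: 0.0853
grasp_force: 0.0
```

{"fn": "drive_tool", "kwargs": {"linear": [[-0.06, 0.14, 0], [-0.12, 0.28, 0], [-0.18, 0.42, 0], [-0.24, 0.57, 0], [-0.279, 0.671, 0]], "dr": [[0, 0, 0], [0, 0, 0], [0, 0, 0], [0, 0, 0], [0, 0, 0]]}}

```text
t: 31.3
ee_pos: [0.4664, 0.4159, 0.1274]
tool_rot: [-0.0, -0.345, 0.939, 0.0]
contact_force: [-0.1, -0.8, -0.5]
grip_width: 0.0853
grasp_force: 0.0
```

{"fn": "drive_tool", "kwargs": {"linear": [[0, 0, 0], [0, 0, -0.1], [0, 0, -0.2], [0, 0, -0.2], [0, 0, -0.2]], "dr": [[0, 0, 0], [0, 0, 0], [0, 0, 0], [0, 0, 0], [0, 0, 0]]}}

```text
t: 31.8
ee_pos: [0.4683, 0.4126, 0.0676]
tool_rot: [-0.0, -0.344, 0.939, -0.001]
contact_force: [0.3, 0.1, 0.3]
grip_width: 0.0855
grasp_force: 0.0
```

```bash
python3 - <<'E'
from h import *
im,d,P=rects('top',['bar_weight','square_panel','lath','long_panel'])
cv2.imwrite('pics/r2.png',rectify('top',im,(589.3,59.5),-49.7,.015))
im,d,P=rects('scene',['bar_weight','long_panel','square_panel','round_weight'])
o=observe();q=o['tool_rot'];print(o['ee_pos'],2*np.degrees(np.arctan2(q[2],q[1]))-90,o['grip_width'])
E
```

```text
top bar_weight 0.84 220 z 64 [632.7  10.6] [65.9 32.7] 41.5
top square_panel 0.64 322 z 33 [548.3 108. ] [58.3 57.2] 38.8
top lath 0.69 134 z 54 [594.7  52.7] [89.3 15.6] 40.3
top long_panel 0.46 87 z 34 [629.   11.2] [93.8 43. ] 46.7
scene bar_weight 0.84 194 z 62 [635.2   9. ] [69.6 36.7] 40.9
scene long_panel 0.73 101 z 30 [640.7  -6.6] [96.7 40.8] 24.3
scene square_panel 0.64 210 z 31 [548.9 106.3] [60.1 64.3] 41.1
scene round_weight 0.55 50 z 38 [472.4 405.3] [40.5 46.7] 88.7
[0.46804055 0.41347347 0.06816364] 130.20041996981658 0.0852091381119319
```

View pics/r2.png

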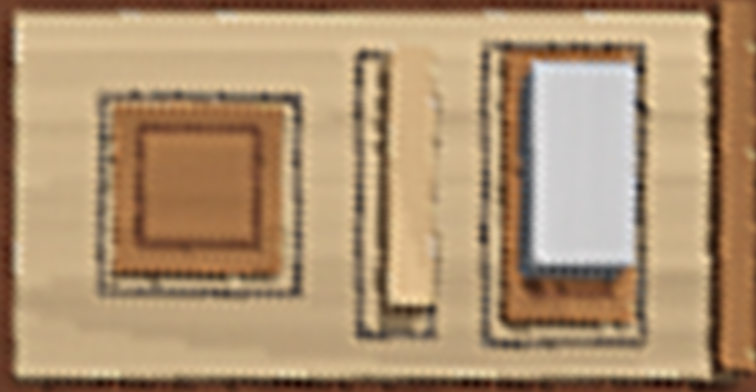

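The bar lies lengthwise on the long panel, about 2 mm off centre (bar top 530-636 x 60-265 px), and the panels and lath haven't moved. The round weight is next.

{"fn": "drive_tool", "kwargs": {"linear": [[0, 0, -0.06], [0, 0, -0.11], [0, 0, -0.14], [0, 0, -0.16], [0, 0, -0.16]], "dr": [[0, 0, 0], [0, 0, 0], [0, 0, 0], [0, 0, 0], [0, 0, 0]]}}

```text
t: 32.8
ee_pos: [0.4678, 0.413, 0.019]
tool_rot: [-0.001, -0.344, 0.939, -0.0]
contact_force: [-0.0, 0.7, -0.1]
grip_width: 0.0858
grasp_force: 0.0
```

{"fn": "drive_tool", "kwargs": {"linear": [[0, 0, 0], [0, 0, 0], [0, 0, 0], [0, 0, 0], [0, 0, 0]], "dr": [[0, 0, 0], [0, 0, 0], [0, 0, 0], [0, 0, 0], [0, 0, 0]], "grip": 0, "newtons": 80}}

```text
t: 33.3
ee_pos: [0.4683, 0.4142, 0.0211]
tool_rot: [0.001, -0.344, 0.939, 0.001]
contact_force: [-1.6, 0.7, 5.6]
grip_width: 0.0512
grasp_force: 84.8
```

{"fn": "drive_tool", "kwargs": {"linear": [[0, 0, 0], [0, 0, 0.02], [0, 0, 0.06], [0, 0, 0.13], [0, 0, 0.2]], "dr": [[0, 0, 0], [0, 0, 0], [0, 0, 0], [0, 0, 0], [0, 0, 0]]}}

```text
t: 33.8
ee_pos: [0.4672, 0.4123, 0.0793]
tool_rot: [-0.002, -0.343, 0.939, -0.001]
contact_force: [-0.5, 0.1, -6.4]
grip_width: 0.051
grasp_force: 84.7
```

{"fn": "drive_tool", "kwargs": {"linear": [[0, 0, 0.05], [0, 0, 0.1], [0, 0, 0.12], [0, 0, 0.12], [0, 0, 0.12]], "dr": [[0, 0, 0], [0, 0, 0], [0, 0, 0], [0, 0, 0], [0, 0, 0]]}}

```text
t: 34.3
ee_pos: [0.4673, 0.4126, 0.1147]
tool_rot: [-0.001, -0.343, 0.939, -0.0]
contact_force: [0.3, 0.1, -6.7]
grip_width: 0.052
grasp_force: 84.8
```

{"fn": "drive_tool", "kwargs": {"linear": [[0.01, -0.04, 0], [0.035, -0.13, 0], [0.065, -0.25, 0], [0.1, -0.38, 0], [0.13, -0.5, 0]], "dr": [[0, 0, 0], [0, 0, 0], [0, 0, 0], [0, 0, 0], [0, 0, 0]]}}

```text
t: 34.8
ee_pos: [0.5065, 0.2607, 0.1147]
tool_rot: [-0.001, -0.344, 0.939, -0.0]
contact_force: [0.9, -0.1, -6.7]
grip_width: 0.0511
grasp_force: 84.9
```

{"fn": "drive_tool", "kwargs": {"linear": [[0.035, -0.13, 0], [0.07, -0.26, 0], [0.1, -0.38, 0], [0.125, -0.47, 0], [0.133, -0.515, 0]], "dr": [[0, 0, 0], [0, 0, 0], [0, 0, 0], [0, 0, 0], [0, 0, 0]]}}

```text
t: 35.3
ee_pos: [0.5464, 0.1057, 0.1149]
tool_rot: [-0.001, -0.342, 0.94, -0.0]
contact_force: [0.0, -0.8, -6.3]
grip_width: 0.0515
grasp_force: 85.0
```

{"fn": "drive_tool", "kwargs": {"linear": [[0, 0, 0], [0, 0, -0.04], [0, 0, -0.09], [0, 0, -0.13], [0, 0, -0.17]], "dr": [[0, 0, 0], [0, 0, 0], [0, 0, 0], [0, 0, 0], [0, 0, 0]]}}

```text
t: 35.8
ee_pos: [0.5464, 0.1096, 0.0633]
tool_rot: [-0.0, -0.344, 0.939, -0.0]
contact_force: [0.1, -0.2, -6.0]
grip_width: 0.0517
grasp_force: 85.0
```

{"fn": "drive_tool", "kwargs": {"linear": [[0, 0, 0], [0, 0, 0], [0, 0, 0], [0, 0, 0], [0, 0, 0]], "dr": [[0, 0, 0], [0, 0, 0], [0, 0, 0], [0, 0, 0], [0, 0, 0]]}}

```text
t: 36.3
ee_pos: [0.5472, 0.109, 0.0653]
tool_rot: [0.001, -0.344, 0.939, 0.0]
contact_force: [0.2, 0.1, -6.6]
grip_width: 0.0515
grasp_force: 85.1
```

```bash
python3 - <<'E'
from h import *
im,d=camera('scene');P=cloud('scene',d)*1000
cv2.imwrite('pics/w2.png',cv2.resize(im[130:230,200:310],(660,600),interpolation=cv2.INTER_CUBIC))
a=np.radians(-49.8);ux=np.array([np.cos(a),np.sin(a)]);uy=np.array([-ux[1],ux[0]])
B=np.stack([(P[...,:2]-[589.3,58.8])@ux,(P[...,:2]-[589.3,58.8])@uy],-1);z=P[...,2]
m=(B[...,0]>-110)&(B[...,0]<-20)&(abs(B[...,1])<50)
for lo in(24,27,48,54,60,66,72,78):
    q=B[m&(z>lo)&(z<lo+6)];print(lo,len(q),np.percentile(q,[1,50,99],axis=0).round(1).tolist())
o=observe();q=o['tool_rot'];print(o['ee_pos'],((o['ee_pos'][:2]*1000-[589.3,59.5])@np.c_[ux,uy]),o['grip_width'])
E
```

```text
24 107 [[-85.3, -30.0], [-45.8, -4.1], [-31.7, 29.2]]
27 82 [[-86.9, -30.1], [-46.6, -6.0], [-31.8, 29.3]]
48 15 [[-61.7, -26.6], [-42.7, 0.1], [-38.0, 22.0]]
54 12 [[-63.2, -26.3], [-43.8, -14.3], [-32.7, 14.2]]
60 17 [[-60.3, -26.4], [-44.3, -12.6], [-27.8, 21.2]]
66 18 [[-57.6, -26.7], [-37.5, 0.1], [-24.9, 20.9]]
72 32 [[-84.2, -26.7], [-48.4, -12.0], [-24.1, 26.0]]
78 44 [[-91.7, -25.9], [-62.0, -13.9], [-22.1, 23.4]]
[0.54712457 0.10893923 0.06523805] [-64.98394665  -0.3024972 ] 0.05130276624474443
```

View pics/w2.png

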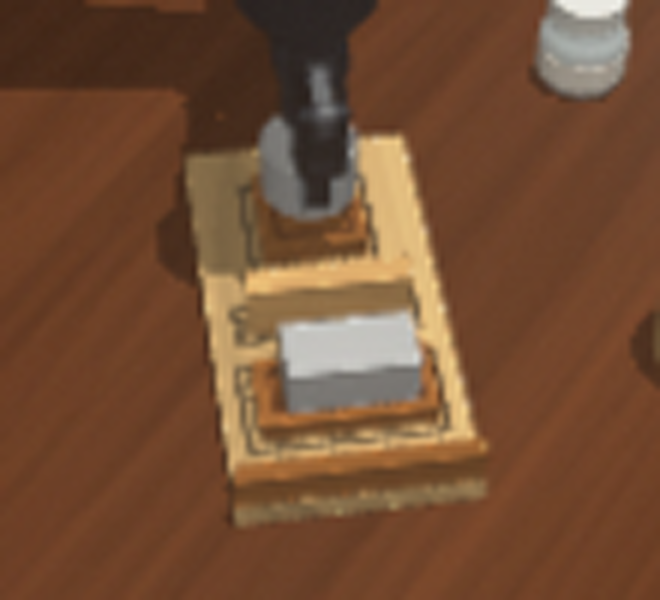

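The round weight hangs centred over the square panel (crop 260-355 x 115-215). I'm lowering it gently.

{"fn": "drive_tool", "kwargs": {"linear": [[0, 0, -0.014], [0, 0, -0.028], [0, 0, -0.04], [0, 0, -0.046], [0, 0, -0.05]], "dr": [[0, 0, 0], [0, 0, 0], [0, 0, 0], [0, 0, 0], [0, 0, 0]]}}

```text
t: 36.85
ee_pos: [0.5465, 0.1086, 0.0501]
tool_rot: [-0.001, -0.344, 0.939, -0.0]
contact_force: [-4.9, 0.1, 5.6]
grip_width: 0.0512
grasp_force: 86.3
```

{"fn": "drive_tool", "kwargs": {"linear": [[0, 0, 0], [0, 0, -0.001], [0, 0, -0.002], [0, 0, -0.003], [0, 0, -0.003]], "dr": [[0, 0, 0], [0, 0, 0], [0, 0, 0], [0, 0, 0], [0, 0, 0]]}}

```text
t: 37.35
ee_pos: [0.5466, 0.1087, 0.0501]
tool_rot: [-0.0, -0.344, 0.939, -0.0]
contact_force: [-6.2, -0.3, 8.0]
grip_width: 0.0514
grasp_force: 86.7
```

Contact is made, so I'm releasing.

{"fn": "drive_tool", "kwargs": {"linear": [[0, 0, 0], [0, 0, 0], [0, 0, 0], [0, 0, 0], [0, 0, 0]], "dr": [[0, 0, 0], [0, 0, 0], [0, 0, 0], [0, 0, 0], [0, 0, 0]], "grip": 0.82}}

```text
t: 37.85
ee_pos: [0.5472, 0.109, 0.0488]
tool_rot: [0.0, -0.344, 0.939, -0.0]
contact_force: [0.4, 0.0, 0.1]
grip_width: 0.0702
grasp_force: 0.0
```

{"fn": "drive_tool", "kwargs": {"linear": [[0, 0, 0.03], [0, 0, 0.1], [0, 0, 0.2], [0, 0, 0.33], [0, 0, 0.4]], "dr": [[0, 0, 0], [0, 0, 0], [0, 0, 0], [0, 0, 0], [0, 0, 0]]}}

```text
t: 38.35
ee_pos: [0.5483, 0.1093, 0.1728]
tool_rot: [0.003, -0.344, 0.939, -0.0]
contact_force: [0.1, 0.8, -0.3]
grip_width: 0.0704
grasp_force: 0.0
```

{"fn": "drive_tool", "kwargs": {"linear": [[-0.05, 0.15, 0.1], [-0.15, 0.3, 0.1], [-0.25, 0.45, 0.1], [-0.35, 0.6, 0.1], [-0.35, 0.65, 0.1]], "dr": [[0, 0, 0], [0, 0, 0], [0, 0, 0], [0, 0, 0], [0, 0, 0]]}}

```text
t: 38.85
ee_pos: [0.4397, 0.3058, 0.2]
tool_rot: [0.001, -0.345, 0.939, 0.001]
contact_force: [0.3, 0.6, 0.0]
grip_width: 0.07
grasp_force: 0.0
```

```bash
python3 - <<'E'
from h import *
im,d,P=rects('top',['bar_weight','round_weight','square_panel','lath','long_panel'])
cv2.imwrite('pics/r3.png',rectify('top',im,(589.3,59.5),-49.7,.015))
o=observe();print(o['t'],o['ee_pos'],o['contact_force'])
E
```

```text
top bar_weight 0.88 236 z 64 [634.5  10.2] [67.9 35.7] 40.8
top round_weight 0.84 221 z 68 [547.  109.1] [50.2 51. ] 82.9
top square_panel 0.47 66 z 32 [547.3 108.4] [59.8 59. ] 38.6
top lath 0.59 131 z 54 [595.4  53.7] [88.6 15.7] 41.0
top long_panel 0.45 100 z 32 [631.4   8.9] [94.7 44.1] 41.1
39.15 [0.44200131 0.30321963 0.19904163] [ 0.96399229 -0.28664368 -0.20228061]
```

View pics/r3.png

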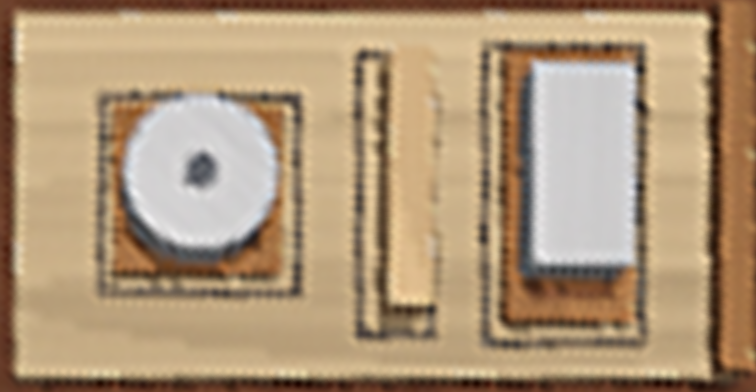

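The final view shows both weights on their panels (round at 200,170, bar at 583,165) and every part inside its outline. The gripper is clear, so I'm handing in.

```bash
python3 -c "
from rig import finish_job
print(finish_job())"
```

```text
the job is handed in; nothing more can be done
None
```

I handed the job in at about 39 s: both panels and the lath measured inside their outlines, then the bar weight (about 2 mm off centre) and the round weight set on their panels, and the jar, pot and hammer untouched.

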